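# Open the dosing canister for refilling

### The job

Open the white dosing canister for refilling: flip its blue hinged cover all the way back so that it stays open, unscrew the red cap beneath it (counter-clockwise seen from above) until its thread lets go, lift it off and set it down gently, wing side up, flat in the steel dish. The canister is plumbed to rigid pipes and only clipped in its stand, so feel your way: it must neither twist nor be pulled up with the cap. Leave the sample bottle, water meter, seal ring and dish where they are.

Things in the scene. Friction and masses are not known exactly. Their poses are not given: they have to be found in the camera images.
- stand: fixed grey bench stand, base plate 128 x 144 x 10 mm, with two rigid white pipe risers at y = +/-60 mm; it carries a white canister, 67 mm in diameter, with a blue ribbed head and a white deck on top at z = 134 mm. Origin on the work surface on the canister's axis, z up; its x axis points from that axis towards the cover's hinge
- cover (a joint): the blue flip-top cover, a round hood 66 mm in diameter and 38 mm tall that hides the cap, hinged on the canister's far side: 0 = shut, 1.95 rad = its stop, leaning back open. Light (60 g): let go below about 0.8 rad it falls shut, beyond about 1.65 rad it falls back to its stop by itself
- cover_hinge (a point): centre of the cover's hinge, 48 mm from the canister's axis along the stand's x, 136 mm above the work surface; the hinge line runs along the stand's y axis
- cover_tab (a point): middle of the lift tab on the cover's front: a ribbed tongue 24 mm wide (along the hinge line), 6 mm thick, 26 mm long; this point is 95 mm out from the hinge and 19 mm above it when shut, 14 mm off the front wall. Pinched by its two sides from above, it turns between the pads as the cover swings; the space below is free. The hood wall reaches 16 mm above the tab and swings with it
- cap: red screw cap on the canister's neck, 40 to 85 g: ribbed skirt 52 mm in diameter, flat top 14 mm above its lower edge, and on it the grip wing. Origin at the centre of the lower edge, z up, x along the wing; screwed on it sits 137.5 mm above the work surface, on the canister's axis, with 2 mm of play all round. Two lugs inside it run under the two ridges of the neck's quick thread
- cap_wing (a point): middle of the cap's grip wing, 22.5 mm above the cap's origin: 44 mm long (x), 13 mm thick (y), 16.5 mm tall, rising from the flat top. Turned freely the cap takes under 0.1 N m and does not climb by itself
- neck_top (a point): centre of the top of the canister's threaded neck, hidden by the cap, 148.5 mm up. The lugs come to exit gaps after 0.5 to 2.2 rad of counter-clockwise turn; how far is different each time and shows nowhere. There, over about 0.25 rad, the cap lifts off freely; turned on, its lugs meet a firm stop. Before the gaps it has only 1 to 3 mm of vertical play, then the ridges hold it
- canister (a joint): how far the canister has been twisted round in its clip, rad, counter-clockwise positive, 0 at the start. It starts to slip at 0.4 N m and does not return by itself; over 0.1 rad either way fails
- canister_lift (a joint): how far the canister has been pulled up out of its seat, m, 0 = seated; it begins to rise at about 15 N of upward pull; over 0.004 m fails
- dish: empty shallow steel dish, 131 (x) x 81 (y) x 18 mm, loose, about 0.3 kg; origin at the centre of its underside, floor 2 mm thick, clear inside 120 x 70 mm
- sample_bottle: white sample bottle with a blue cap, 46 mm in diameter, 99 mm tall, standing loose behind and to the right of the stand; origin at the centre of its underside
- water_meter: white pen water meter, 27 x 145 x 16 mm, lying loose on the stand's left; origin at the centre of its underside
- seal_ring: black rubber seal ring, 50 mm in diameter, 8 mm thick, lying loose on the stand's right; origin at the centre of its underside
Not all that is in view belongs to the job. Of the things like the dish, leave any that is green, pink or yellow; of the rest the larger one is meant.

How it is judged:
On the way, in this order (a step that is already met when the one before it is completed fails the run):
1. the cover is flipped all the way back (value of joint cover above 1.75 rad), for 0.2 s.
2. the cap is off, lifted at least 30 mm above its seat, with the cover still open (z of cap in the frame of stand above 0.1675 m and value of joint cover above 1.75 rad), for 0.1 s.
At the end, for the whole second after the job is handed in: The cover stands open (over 1.75 rad), the cap rests still on the floor of the steel dish, wing up (within 0.12 rad of upright), the canister is still seated and within 0.1 rad of its first heading (value of joint cover above 1.75 rad and x of cap in the frame of dish between -0.045 and 0.045 m and y of cap in the frame of dish between -0.02 and 0.02 m and z of cap in the frame of dish between -0.002 and 0.006 m and angle between cap's own z axis and vertical below 0.12 rad and linear speed of cap below 0.02 m/s and value of joint canister between -0.1 and 0.1 rad and value of joint canister_lift below 0.004 m); the robot touches nothing.
It fails at once if the canister is twisted more than 0.1 rad in its clip (value of joint canister above 0.1 rad or value of joint canister below -0.1 rad).
It fails at once if the canister is pulled more than 4 mm up out of its seat (value of joint canister_lift above 0.004 m).
It fails at once if the cap is dropped or thrown (moves at over 0.5 m/s while the fingers do not touch it) (linear speed of cap above 0.5 m/s and contact force between the fingers and cap below 0.02 N).
It fails at once if the sample bottle, water meter, seal ring or dish is shoved more than 30 mm, or the bottle tipped (distance of any of sample_bottle, water_meter, seal_ring, dish from where it was at the start of the episode above 0.03 m or angle between sample_bottle's own z axis and vertical above 0.35 rad).
It also fails if it takes over 72 s, if anything falls off the work surface, if the arm or the gripper's body presses on something with over 40 N, if the wrist force passes 120 N, or if a joint passes its speed limit or range.

### The arm

A 6-joint arm with a two-finger parallel gripper is mounted at the origin on a cart in front of the work surface, level with it; the furniture and walls round the work are solid. World frame = base frame: x ahead of the robot, y to its left, z up, the work surface at z = 0. Lengths are in m, angles in rad, forces in N, time in s.
With the tool pointing down it reaches from about 0.35 to 0.725 m from the base axis. Payload 6 kg.
Tool frame: the origin (TCP) lies at the very end of the fingers, on their centre line; the grasp point (between the pads) lies 19 mm behind it (env.hold_point_z is the z of the grasp point in the tool frame, in m); z points along the fingers, y is the line along which they close (so a half turn about z gives the same grasp; the last joint's range is limited). The gripper opens to 85 mm and grips with 20 to 120 N. Pads are 22 mm wide; open, the fingers measure 114 mm over their backs; the gripper's body (76 mm by 85 mm) begins 54 mm behind the grasp point. The pads swing forward as they close: fully open they stand 13 mm farther back than shut.
Start: joints at [1.559, 0.04, 0.085, 0, -1.615, -0.334], TCP at [0.203, 0.564, 0.231] pointing down, gripper open.
Joint ranges: [-2.56, 2.56], [-1.29, 2.01], [-1.08, 1.49], [-3.29, 1.98], [-2.81, -0.18], [-2.99, 2.99]. Speed limits (rad/s): [2.57, 2.57, 3.01, 3.14, 3.14, 3.14].

### API

Orientations are given as a rotation vector (axis times angle).
In Python, from bench import env, eyes gives the robot as it stands. The module is installed in compiled form; this text tells all that it offers.
- The arm moves only by the tool jog_arm, never from a script. Its argument "deltas" is a list that holds one entry, the list of rows, each a list of 7 numbers: the opening, from 0 (shut) to 1 (fully open), then the shift along the tool's x, y, z in cm, then the turn, a rotation vector about the tool's x, y, z in rad. A call has exactly 8 rows; each row is the pose to reach, as a shift and turn from the pose commanded when the call began, along the tool's axes at that moment; what a row does not reach only later rows make up. A row lasts 1/12 s, in which the tool goes at most 41.7 mm and 7.16 degrees, less where a joint would pass 70% of its speed; a pose out of reach is approached as far as the arm can. A call with a gripper value outside its range is refused whole. The fingers move at their own pace and stop on an object; "newtons" is the grip in N (left out, the last holds). Time passes only in rows, so rows that repeat a pose let the fingers close, or fill a call up. It gives the time, the measured TCP pose, the force, the opening and the grip force at its end, in the units of the state.
- env.sense(): the state, without advancing time (a new reading comes with each control period).
- eyes.camera(name): name is "side" or "top"; returns a dict with "pixels" (384x512x3 uint8, red, green, blue), "range_z" (384x512 float32, m along the optical axis (not along the pixel's ray), 0 where there is no reading), "camera_matrix" (3x3 intrinsics, pixels), "world_from_camera" (4x4, takes a point from camera to world coordinates). Camera axes: x right, y down, z forward; pixel columns grow to the right and rows downward; lengths in m; the calibration is good to about 2 mm. A picture is of the moment at which its call begins.
- env.close_job(): hands the job in; it is judged then, once.
Trained networks look in a picture, given as the dict that the camera call returned (one of the last four; its "shot" number tells which), for a name from the list of things; names that differ only in an ending like _2 or _b are one class to them, and where a whole thing is asked for, a point or a joint stands for the part that bears it (a point fixed in the world has none). Each returns a list of dicts, best first, with "score" (0 to 1); they miss things now and then, are a little off and sometimes report something else, mostly with a low value. They report only what shows in the picture. A call takes as long as a camera call. They do not tell look-alikes from the thing itself.
- eyes.masks_of(picture, target): "mask" (384x512 bool, what is visible of it) and "box" ([left, top, right, bottom] in pixels, round what is visible of it).
The state is a dict: "time_s": time; "q": joint angles; "qvel": joint speeds; "tau": joint torques, N m; "ee_pos": TCP position; "eef_rot": TCP orientation; "force": force on the tool from outside, world axes, zero at the start; "moment": the same for the moment, N m; "opening": finger opening in m; "gripper_force": force on a finger pad.
Only numpy, scipy, OpenCV 4.12 (cv2) and the standard library are available. Lean on these libraries where they do the work, as an engineer would, in place of code of your own. Each camera call takes 0.05 s, during which the arm holds its last target. There are 200 camera calls.

## Working session

There is one attempt and no reset: what is moved stays moved. The work goes in short steps, Python scripts to look and compute and a tool call to move; the robot and the scene stay as the last step left them, time stands still between calls to the robot, and variables do not carry over. Pictures are saved under pics/ and viewed, at most 10 in all, crops included, and the job is handed in when it is done.

Besides the shell and the picture viewer there is one more tool, called after "Call:" in YAML: its name, and indented under it one key for each argument. jog_arm: Moves the arm, as the interface text tells. Its arguments: {"type":"object","properties":{"deltas":{"type":"array","items":{"type":"array","items":{"type":"array","items":{"type":"number"}}}},"newtons":{"type":"number"}},"required":["deltas"]}

```bash
mkdir -p pics; cat > h.py <<'E'
import numpy as np, cv2
from bench import env, eyes
def pts(p,m=None):
    z=p["range_z"]; K=p["camera_matrix"]; T=p["world_from_camera"]
    m=(z>0) if m is None else (m&(z>0))
    v,u=np.nonzero(m); d=z[v,u]
    c=np.stack([(u-K[0,2])*d/K[0,0],(v-K[1,2])*d/K[1,1],d,np.ones_like(d)])
    return (T@c)[:3].T
def save(p,n): cv2.imwrite(f"pics/{n}.png",p["pixels"][:,:,::-1])
E
python3 - <<'E'
from h import *
s=env.sense(); print({k:np.round(v,3) for k,v in s.items()}, env.hold_point_z)
P={}
for n in("side","top"):
    p=eyes.camera(n); save(p,n+"0"); P[n]=p
    print(n,np.round(p["world_from_camera"],3).tolist())
    for t in("stand","cover","cover_tab","dish","sample_bottle","water_meter","seal_ring","canister"):
        for r in eyes.masks_of(p,t)[:3]:
            q=pts(p,r["mask"])
            if len(q): print(n,t,round(r["score"],2),np.round(r["box"]),len(q),"med",np.round(np.median(q,0),3),"lo",np.round(np.percentile(q,2,axis=0),3),"hi",np.round(np.percentile(q,98,axis=0),3))
cv2.imwrite("pics/both0.png",cv2.resize(np.hstack([P["side"]["pixels"],P["top"]["pixels"]])[:,:,::-1],(800,300)))
E
```

```text
{'time_s': np.float64(0.0), 'q': array([ 1.559,  0.041,  0.084, -0.   , -1.615, -0.334]), 'qvel': array([-0.   ,  0.002, -0.001,  0.001,  0.001, -0.001]), 'tau': array([-0.0000e+00, -3.6820e+01,  3.4741e+01,  6.9320e+00, -5.0000e-03,
        0.0000e+00]), 'ee_pos': array([0.203, 0.564, 0.23 ]), 'eef_rot': array([ 3.093, -0.54 , -0.   ]), 'force': array([-0.364, -0.337, -0.317]), 'moment': array([-0.043, -0.052, -0.027]), 'gripper_force': np.float64(0.0), 'opening': np.float64(0.086)} -0.0187
side [[0.892, -0.27, 0.363, 0.15], [-0.452, -0.551, 0.702, -0.781], [0.011, -0.79, -0.613, 0.777], [0.0, 0.0, 0.0, 1.0]]
side stand 0.69 [220. 152. 282. 233.] 2845 med [0.557 0.036 0.068] lo [ 0.51  -0.009  0.001] hi [0.634 0.124 0.175]
side cover 0.92 [224. 154. 268. 180.] 668 med [0.557 0.048 0.165] lo [0.511 0.028 0.129] hi [0.611 0.091 0.176]
side cover_tab 0.9 [228. 155. 264. 176.] 670 med [0.559 0.048 0.163] lo [ 0.512  0.028 -0.   ] hi [0.72  0.267 0.176]
side dish 0.83 [258. 297. 322. 341.] 1805 med [ 0.49  -0.299  0.002] lo [ 0.426 -0.35  -0.001] hi [ 0.544 -0.261  0.019]
side dish 0.81 
[... 2035 characters left out ...]
71. 227.] 1129 med [ 0.48  -0.309  0.002] lo [ 0.418 -0.353 -0.003] hi [ 0.544 -0.263  0.02 ]
top sample_bottle 0.73 [263. 126. 280. 141.] 227 med [ 0.688 -0.055  0.077] lo [ 0.675 -0.078  0.018] hi [ 0.709 -0.035  0.101]
top sample_bottle 0.68 [171. 165. 202. 206.] 377 med [0.548 0.208 0.014] lo [0.484 0.165 0.003] hi [0.602 0.245 0.019]
top sample_bottle 0.49 [335. 184. 369. 226.] 1149 med [ 0.479 -0.309  0.002] lo [ 0.414 -0.353 -0.003] hi [ 0.542 -0.263  0.02 ]
top water_meter 0.63 [169. 165. 198. 208.] 372 med [0.545 0.205 0.014] lo [0.486 0.166 0.002] hi [0.601 0.247 0.019]
top canister 0.93 [205. 159. 253. 197.] 936 med [0.562 0.058 0.168] lo [0.511 0.005 0.065] hi [0.613 0.12  0.177]
```

View pics/both0.png

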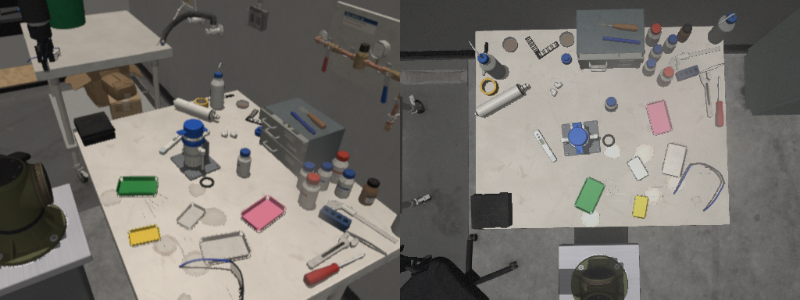

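```bash
python3 - <<'E'
from h import *
t=eyes.camera("top"); s=eyes.camera("side")
def ext(p,b,zlo,zhi):
    m=np.zeros((384,512),bool); m[b[1]:b[3],b[0]:b[2]]=1
    q=pts(p,m); return q[(q[:,2]>zlo)&(q[:,2]<zhi)]
b=(195,140,265,210)
Q={}
for nm,lo,hi in(("hoodtop",.168,.19),("tab",.148,.166),("risers",.04,.12)):
    for n,p in(("top",t),("side",s)):
        q=ext(p,b if n=="top" else (205,130,295,245),lo,hi); q=q[(abs(q[:,1]-.06)<.1)&(abs(q[:,0]-.56)<.1)]
        if len(q)<3: continue
        r=cv2.minAreaRect(q[:,:2].astype(np.float32)*1000); c,R=cv2.minEnclosingCircle(q[:,:2].astype(np.float32)*1000)
        print(nm,n,len(q),"mean",q.mean(0).round(4),"rect",np.round(r[0],1),np.round(r[1],1),round(r[2],1),"circ",np.round(c,1),round(R,1))
        Q[nm,n]=q
print(Q["tab","top"].round(4)[::3].tolist())
for r in eyes.masks_of(t,"dish")+eyes.masks_of(s,"dish"):
    p=t if r["box"][0]>270 and False else None
for n,p in(("top",t),("side",s)):
  for r in eyes.masks_of(p,"dish")[:6]:
    q=pts(p,r["mask"]); rr=cv2.minAreaRect(q[q[:,2]<.03][:,:2].astype(np.float32)*1000)
    print(n,round(r["score"],2),np.round(r["box"]),"rgb",np.median(p["pixels"][r["mask"]],0),"rect",np.round(rr[0],1),np.round(rr[1],1),round(rr[2],1))
cv2.imwrite("pics/crop0.png",np.hstack([cv2.resize(s["pixels"][130:260,190:330,::-1],None,fx=2.8,fy=2.8),cv2.resize(t["pixels"][130:260,180:320,::-1],None,fx=2.8,fy=2.8)]))
E
```

```text
hoodtop top 467 mean [0.5631 0.0619 0.1734] rect [563.7  62.1] [64.5 63.1] 25.8 circ [563.6  62.1] 32.8
hoodtop side 302 mean [0.5633 0.0567 0.1732] rect [565.2  60.2] [62.6 61.9] 65.4 circ [566.3  60.8] 34.2
tab top 107 mean [0.526  0.0563 0.1573] rect [553.1  51.5] [41.9 96.9] 84.2 circ [554.5  59. ] 49.5
tab side 215 mean [0.5446 0.0432 0.1572] rect [555.1  46.7] [39.1 97.9] 87.2 circ [555.9  57.2] 49.5
risers top 166 mean [0.5597 0.0548 0.0954] rect [562.8  61.5] [ 76.9 120.9] 35.5 circ [563.7  62.2] 67.0
risers side 752 mean [0.5626 0.0354 0.08  ] rect [569.1  55.8] [101.1  89.4] 50.2 circ [575.4  47.1] 55.1
[[0.6032, 0.0675, 0.158], [0.6004, 0.0648, 0.1585], [0.5776, 0.0325, 0.1627], [0.5543, 0.0308, 0.1516], [0.5406, 0.039, 0.155], [0.5356, 0.0448, 0.1501], [0.5325, 0.0497, 0.1576], [0.5299, 0.0631, 0.1595], [0.53, 0.0553, 0.156], [0.5298, 0.0471, 0.1575], [0.5274, 0.0633, 0.1573], [0.5271, 0.0551, 0.1592], [0.5271, 0.0472, 0.1566], [0.5248, 0.0635, 0.1558], [0.5245, 0.0553, 0.1572], [0.5244, 0.0473, 0.1562], [0.522, 0.0634, 0.1574], [0.5218, 0.0553, 0.1576], [0.5216, 0.0471, 
[... 655 characters left out ...]
 rgb [205. 206. 201.] rect [ 447.2 -162.1] [93.5 58.9] 29.5
top 0.63 [335. 188. 370. 230.] rgb [198. 192. 185.] rect [ 478.  -305.1] [ 81.7 130.5] 74.4
top 0.62 [225. 229. 263. 272.] rgb [101. 160. 110.] rect [344.6  33.1] [ 79.2 127.5] 62.5
side 0.92 [254. 298. 320. 340.] rgb [190. 182. 170.] rect [ 486.9 -300. ] [ 96.5 139.5] 74.5
side 0.88 [314. 253. 365. 298.] rgb [210. 119. 139.] rect [ 652.3 -242.5] [141.5  93.6] 13.1
side 0.86 [163. 291. 205. 314.] rgb [213. 180.  70.] rect [ 301.  -162.2] [69.2 89.1] 78.9
side 0.63 [226. 258. 259. 292.] rgb [188. 180. 169.] rect [ 450.4 -160.5] [93.3 57.6] 29.4
side 0.63 [151. 224. 202. 251.] rgb [ 50. 123.  63.] rect [347.3  31.3] [ 86.6 130.5] 63.9
```

View pics/crop0.png

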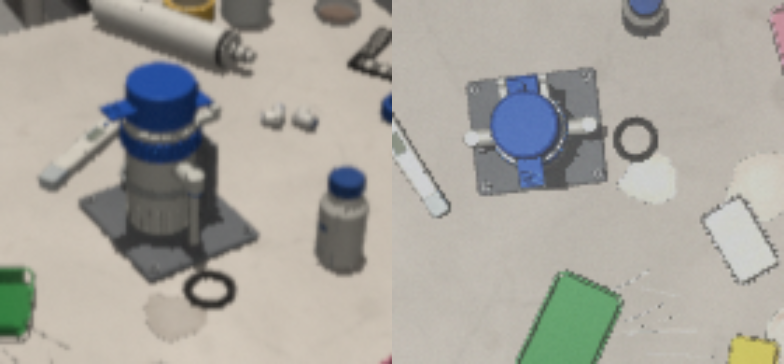

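```bash
python3 - <<'E'
from h import *
t=eyes.camera("top"); q=pts(t)
c=np.array([.5637,.0621])
m=(q[:,2]>.145)&(q[:,2]<.168)&(np.hypot(*(q[:,:2]-c).T)<.07)&(np.hypot(*(q[:,:2]-c).T)>.036)&(q[:,0]<c[0])
a=q[m]; print(len(a),a.mean(0).round(4),a.min(0).round(4),a.max(0).round(4), cv2.minAreaRect(a[:,:2].astype(np.float32)*1000)); d=c-a.mean(0)[:2]; print("th tab",np.degrees(np.arctan2(d[1],d[0])))
b=q[(q[:,2]>.003)&(q[:,2]<.018)&(abs(q[:,0]-c[0])<.09)&(abs(q[:,1]-c[1])<.1)]
print("plate",len(b),cv2.minAreaRect(b[:,:2].astype(np.float32)*1000))
z=q[(q[:,2]>.03)&(abs(np.hypot(*(q[:,:2]-c).T)-.06)<.015)]
for sg in(1,-1):
    r=z[(z[:,1]-c[1])*sg>.045]; print("riser",len(r),r.mean(0).round(4),r.max(0).round(3))
E
```

```text
80 [0.5169 0.0577 0.1573] [0.5055 0.0449 0.1536] [0.5297 0.0691 0.1619] ((516.7959594726562, 57.67072296142578), (23.59415626525879, 23.739822387695312), 5.742670059204102)
th tab 5.429649544124357
plate 1100 ((564.1693115234375, 61.9925422668457), (197.92454528808594, 178.51268005371094), 89.8993911743164)
riser 51 [0.5577 0.1175 0.099 ] [0.566 0.128 0.107]
riser 47 [0.5683 0.0065 0.1015] [0.576 0.016 0.106]
```

```bash
cat >> h.py <<'E'
from scipy.spatial.transform import Rotation as Ro
c=np.array([.5637,.0621]); TH=.095
def S(x,y=0): # stand xy -> world
    return c+np.array([x*np.cos(TH)-y*np.sin(TH), x*np.sin(TH)+y*np.cos(TH)])
def rel(p,yaw=None,tilt=0,prt=True):
    s=env.sense(); R=Ro.from_rotvec(s["eef_rot"])
    d=R.inv().apply(np.array(p)-s["ee_pos"])*100
    r=np.zeros(3)
    if yaw is not None:
        T=Ro.from_euler("z",yaw)*Ro.from_euler("x",np.pi)*Ro.from_euler("y",tilt)
        r=(R.inv()*T).as_rotvec()
    print("d_cm",d.round(2),"rv",r.round(3),"now",s["ee_pos"].round(4),"yaw",np.round(Ro.as_euler(R,"zyx"),3),"F",s["force"].round(2),"M",s["moment"].round(3),"op",round(float(s["opening"]),4),"t",round(float(s["time_s"]),2),"q",s["q"].round(2))
E
python3 - <<'E'
from h import *
p=S(-.049); rel([*p,.25],TH)
E
```

```text
d_cm [46.5  37.14 -1.87] rv [ 0.     0.    -0.441] now [0.2034 0.5645 0.2312] yaw [ 0.346 -0.     3.141] F [ 0.39 -0.4  -0.7 ] M [-0.027 -0.019  0.006] op 0.0851 t 1.25 q [ 1.56  0.04  0.08 -0.   -1.62 -0.33]
```

Call:
jog_arm:
  deltas:
    - [[0.55, 3.2, 2.5, -1.9, 0, 0, -0.05], [0.55, 6.4, 5.0, -1.9, 0, 0, -0.1], [0.55, 9.6, 7.5, -1.9, 0, 0, -0.15], [0.55, 12.8, 10, -1.9, 0, 0, -0.2], [0.55, 16, 12.6, -1.9, 0, 0, -0.25], [0.55, 19.2, 15.2, -1.9, 0, 0, -0.3], [0.55, 22.4, 17.8, -1.9, 0, 0, -0.35], [0.55, 25.6, 20.4, -1.9, 0, 0, -0.441]]
  newtons: 20

```text
time_s: 1.92
ee_pos: [0.3756, 0.284, 0.2507]
eef_rot: [-3.137, -0.154, -0.001]
force: [0.4, 0.1, 0.2]
opening: 0.0468
gripper_force: 0.0
```

```bash
python3 -c "
from h import *
rel([*S(-.049),.25],TH)"
```

```text
d_cm [11.65 23.91  0.06] rv [-0.001 -0.001  0.003] now [0.3756 0.284  0.2507] yaw [-9.800e-02  1.000e-03 -3.141e+00] F [0.41 0.09 0.16] M [ 0.102 -0.163  0.019] op 0.0468 t 1.92 q [ 1.08 -0.31 -0.19  0.   -1.68  0.59]
```

Call:
jog_arm:
  deltas:
    - [[0.5, 1.9, 3.7, 0, 0, 0, 0], [0.5, 3.7, 7.4, 0, 0, 0, 0], [0.5, 5.5, 11.1, 0, 0, 0, 0], [0.5, 7.3, 14.8, 0, 0, 0, 0], [0.5, 9.1, 18.5, 0, 0, 0, 0], [0.5, 10.8, 22.2, 1, 0, 0, 0], [0.5, 11.65, 23.9, 3, 0, 0, 0], [0.5, 11.65, 23.9, 5, 0, 0, 0]]

```text
time_s: 2.58
ee_pos: [0.5152, 0.0556, 0.2]
eef_rot: [3.138, 0.142, 0.001]
force: [-0.4, 1.2, -1.0]
opening: 0.0428
gripper_force: 0.0
```

```bash
python3 -c "
from h import *
rel([*S(-.049),.146],TH)
s=eyes.camera('side');t=eyes.camera('top')
cv2.imwrite('pics/a.png',np.hstack([cv2.resize(s['pixels'][110:240,190:320,::-1],None,fx=3,fy=3),cv2.resize(t['pixels'][130:260,180:310,::-1],None,fx=3,fy=3)]))"
```

```text
d_cm [-0.02 -0.19  5.4 ] rv [ 0.001 -0.001 -0.004] now [0.5152 0.0556 0.2   ] yaw [-9.100e-02  1.000e-03  3.141e+00] F [-0.35  1.22 -1.05] M [0.104 0.078 0.035] op 0.0428 t 2.58 q [ 0.5  -0.18 -0.18  0.   -1.57  1.16]
```

View pics/a.png

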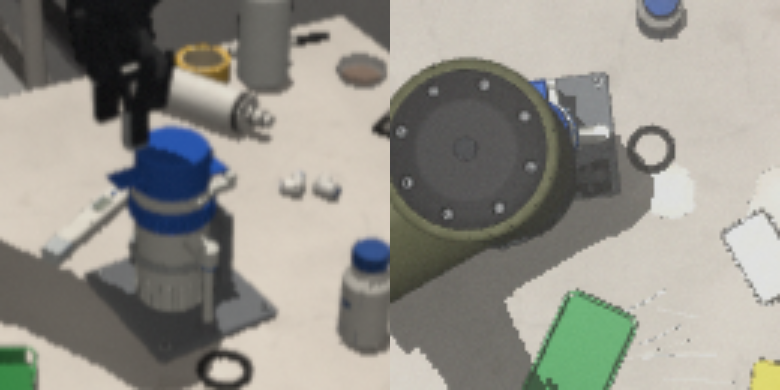

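Side view: the fingers (crop ~(120,110)) stand above and in front of the hood at (175,160). The top view is blocked by the arm. I'll descend and pinch.

Call:
jog_arm:
  deltas:
    - [[0.5, 0, -0.2, 2.5, 0, 0, 0], [0.5, 0, -0.2, 5, 0, 0, 0], [0.5, 0, -0.2, 5.4, 0, 0, 0], [0.1, 0, -0.2, 5.4, 0, 0, 0], [0.1, 0, -0.2, 5.4, 0, 0, 0], [0.1, 0, -0.2, 5.4, 0, 0, 0], [0.1, 0, -0.2, 5.4, 0, 0, 0], [0.1, 0, -0.2, 5.4, 0, 0, 0]]
  newtons: 20

```text
time_s: 3.35
ee_pos: [0.5131, 0.0593, 0.1488]
eef_rot: [3.135, 0.148, -0.001]
force: [-4.0, -7.0, 0.6]
opening: 0.0233
gripper_force: 20.0
```

```bash
python3 -c "
from h import *
rel([*S(-.049),.146],TH)
h=np.array([.048,.136])
for f in np.arange(0,1.96,.15):
    a=np.arctan2(.019,-.097)-f; r=np.hypot(.097,.019); print(round(f,2),(100*np.array([.097+r*np.cos(a),r*np.sin(a)-.019])).round(1))"
```

```text
d_cm [0.17 0.2  0.28] rv [ 0.003  0.001 -0.001] now [0.5131 0.0593 0.1488] yaw [-9.400e-02 -1.000e-03  3.138e+00] F [-4.   -6.99  0.56] M [-2.309  1.539 -0.27 ] op 0.0233 t 3.35 q [ 0.51 -0.18 -0.27  0.   -1.48  1.16]
0.0 [ 0. -0.]
0.15 [0.4 1.4]
0.3 [1.  2.8]
0.45 [1.8 4. ]
0.6 [2.8 5.1]
0.75 [3.9 6.1]
0.9 [5.2 6.9]
1.05 [6.5 7.5]
1.2 [8.  7.8]
1.35 [9.4 8. ]
1.5 [10.9  7.9]
1.65 [12.4  7.6]
1.8 [13.8  7.1]
1.95 [15.1  6.4]
```

Call:
jog_arm:
  deltas:
    - [[0.1, 0, 0.2, -0.4, 0, 0, 0], [0.1, 0.3, 0.2, -1.4, 0, 0, 0], [0.1, 1.0, 0.2, -2.8, 0, 0, 0], [0.1, 1.8, 0.2, -4.0, 0, 0, 0], [0.1, 2.8, 0.2, -5.1, 0, 0, 0], [0.1, 3.9, 0.2, -6.1, 0, 0, 0], [0.1, 5.2, 0.2, -6.9, 0, 0, 0], [0.1, 5.2, 0.2, -6.9, 0, 0, 0]]

```text
time_s: 4.02
ee_pos: [0.5676, 0.0621, 0.219]
eef_rot: [3.134, 0.147, 0.004]
force: [-2.7, -8.2, 1.3]
opening: 0.0231
gripper_force: 20.5
```

```bash
python3 -c "
from h import *
rel([*S(.003),.217],TH)
s=eyes.camera('side')
cv2.imwrite('pics/b.png',cv2.resize(s['pixels'][90:240,170:340,::-1],None,fx=3,fy=3))"
```

```text
d_cm [-0.08 -0.04  0.2 ] rv [ 0.004 -0.002 -0.001] now [0.5676 0.0621 0.219 ] yaw [-9.400e-02  3.000e-03  3.138e+00] F [-2.67 -8.18  1.26] M [-2.515  0.762 -0.055] op 0.0231 t 4.02 q [ 0.46 -0.04 -0.02  0.   -1.59  1.2 ]
```

View pics/b.png

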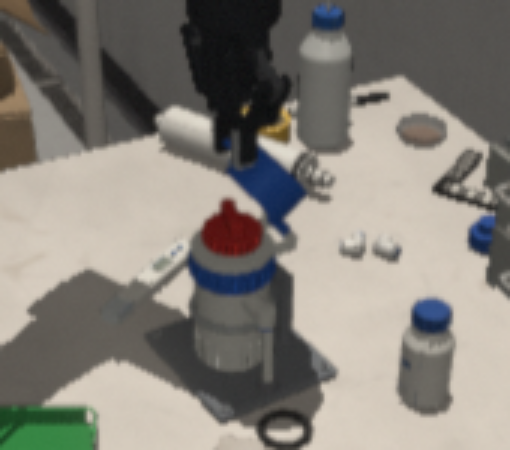

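Call:
jog_arm:
  deltas:
    - [[0.1, 1.3, 0.1, -0.6, 0, 0, 0], [0.1, 2.8, 0.1, -0.9, 0, 0, 0], [0.1, 4.2, 0.1, -1.1, 0, 0, 0], [0.1, 5.7, 0.1, -1.0, 0, 0, 0], [0.1, 7.2, 0.1, -0.7, 0, 0, 0], [0.1, 8.4, 0.1, -0.3, 0, 0, 0], [0.1, 8.9, 0.1, 0, 0, 0, 0], [0.1, 8.9, 0.1, 0, 0, 0, 0]]

```text
time_s: 4.73
ee_pos: [0.6572, 0.0699, 0.2202]
eef_rot: [3.136, 0.148, 0.012]
force: [2.6, -4.1, 5.9]
opening: 0.0232
gripper_force: 22.4
```

```bash
python3 -c "
from h import *
rel([*S(.090),.217],TH)"
```

```text
d_cm [-0.38 -0.11  0.32] rv [ 0.003 -0.008 -0.001] now [0.6572 0.0699 0.2202] yaw [-0.094  0.008  3.139] F [ 2.56 -4.06  5.94] M [-1.508 -0.499  0.015] op 0.0232 t 4.73 q [ 0.41  0.19  0.23  0.01 -1.6   1.25]
```

Call:
jog_arm:
  deltas:
    - [[0.5, 0, 0, 0, 0, 0, 0], [0.5, 0, 0, 0, 0, 0, 0], [0.5, 0, 0, -2, 0, 0, 0], [0.5, 0, 0, -5, 0, 0, 0], [0.5, -3, 0, -7, 0, 0, 0], [0.5, -7, 0, -7, 0, 0, 0], [0.5, -11, 0, -7, 0, 0, 0], [0.5, -15, 0, -7, 0, 0, 0]]

```text
time_s: 5.4
ee_pos: [0.5034, 0.0572, 0.2859]
eef_rot: [-3.138, -0.15, -0.001]
force: [-0.8, 1.5, 1.1]
opening: 0.0427
gripper_force: 0.0
```

Call:
jog_arm:
  deltas:
    - [[0.35, -2, -3, 0, 0, 0, 0], [0.35, -4, -6, 0, 0, 0, 0], [0.35, -6, -9, 0, 0, 0, 0], [0.35, -8, -12, 0, 0, 0, 0], [0.35, -10, -15, 0, 0, 0, 0], [0.35, -10, -17, 0, 0, 0, 0], [0.35, -10, -17, 0, 0, 0, 0], [0.35, -10, -17, 0, 0, 0, 0]]

```text
time_s: 6.07
ee_pos: [0.3885, 0.2179, 0.286]
eef_rot: [-3.137, -0.155, -0.001]
force: [0.1, 0.2, -0.3]
opening: 0.0292
gripper_force: 0.0
```

```bash
python3 - <<'E'
from h import *
s=eyes.camera("side");t=eyes.camera("top")
for n,p in(("top",t),("side",s)):
    q=pts(p); hsv=cv2.cvtColor(p["pixels"],cv2.COLOR_RGB2HSV)
    red=(((hsv[...,0]<8)|(hsv[...,0]>172))&(hsv[...,1]>110)&(p["range_z"]>0))
    q=pts(p,red); q=q[(np.hypot(*(q[:,:2]-c).T)<.04)&(q[:,2]>.12)]
    top=q[q[:,2]>.160]
    print(n,len(q),q.mean(0).round(4),cv2.minEnclosingCircle(q[:,:2].astype(np.float32)*1000))
    if len(top)>4: print("wing",len(top),top.mean(0).round(4),cv2.minAreaRect(top[:,:2].astype(np.float32)*1000), cv2.fitLine(top[:,:2].astype(np.float32)*1000,cv2.DIST_L2,0,.01,.01).ravel())
    for r in eyes.masks_of(p,"cap_wing")[:1]: q=pts(p,r["mask"]);q=q[(q[:,2]>.16)&(q[:,2]<.18)]; print(r["score"],r["box"],len(q),q.mean(0),cv2.minAreaRect(q[:,:2].astype(np.float32)*1000))
    for r in eyes.masks_of(p,"cover")[:1]: q=pts(p,r["mask"]); print("cover",r["score"],q.min(0),q.max(0))
rel([*c,.25],TH)
cv2.imwrite('pics/d.png',np.hstack([cv2.resize(s['pixels'][110:240,190:320,::-1],None,fx=3,fy=3),cv2.resize(t['pixels'][140:220,190:270,::-1],None,fx=4.875,fy=4.875)]))
E
```

```text
top 265 [0.563  0.0612 0.1561] ((563.49072265625, 61.61549377441406), 25.496665954589844)
wing 79 [0.5638 0.0624 0.1667] ((563.5608520507812, 62.11227035522461), (42.97041702270508, 12.844367027282715), 77.88289642333984) [1.7953296e-01 9.8375195e-01 5.6375403e+02 6.2431942e+01]
0.56 [218.3, 167.6, 239.8, 186.1] 81 [0.56360344 0.06190115 0.16657489] ((563.497802734375, 61.818763732910156), (43.57081604003906, 12.844367027282715), 77.88288879394531)
cover 0.79 [ 0.60663142  0.03559592 -0.00086627] [0.7133834  0.11177348 0.23154792]
side 256 [0.5615 0.0538 0.1541] ((565.099609375, 59.39075469970703), 26.962753295898438)
wing 61 [0.5637 0.0571 0.1665] ((564.7958374023438, 61.076236724853516), (45.70745086669922, 12.846059799194336), 79.67589569091797) [1.4217503e-01 9.8984152e-01 5.6368420e+02 5.7055408e+01]
0.66 [238.7, 155.7, 256.6, 176.6] 63 [0.56381948 0.05762231 0.16644517] ((564.7958374023438, 61.076236724853516), (45.70745086669922, 12.846059799194336), 79.67589569091797)
cover 0.92 [ 6.08502083e-01  3.46444997e-02 -3.01280609e-04] [0.7464039  0.31556772 0.2300881 ]
d_cm [15.9  16.97  3.55] rv [-0.    -0.    -0.001] now [0.3895 0.2162 0.2855] yaw [-0.094  0.    -3.142] F [ 0.54 -0.24 -0.29] M [0.009 0.017 0.045] op 0.0299 t 6.37 q [ 0.96 -0.36 -0.17  0.   -1.76  0.7 ]
```

View pics/d.png

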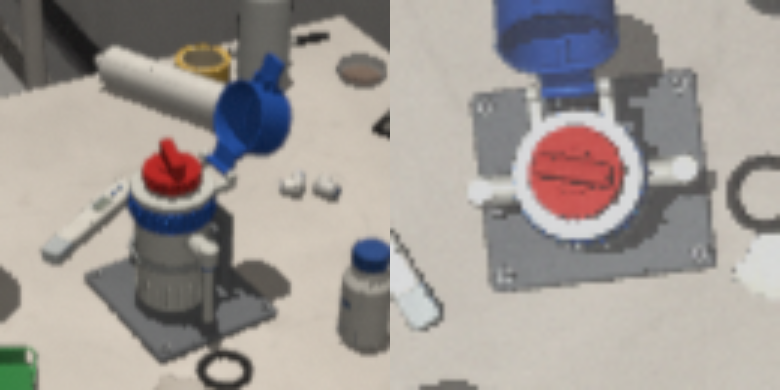

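Call:
jog_arm:
  deltas:
    - [[0.35, 2, 2.2, 0, 0, 0, 0.12], [0.35, 4, 4.4, 0, 0, 0, 0.24], [0.35, 6, 6.6, 0, 0, 0, 0.36], [0.35, 8, 8.7, 0, 0, 0, 0.48], [0.35, 10, 10.8, 0, 0, 0, 0.6], [0.35, 12, 12.9, 0, 0, 0, 0.72], [0.35, 14, 15, 0, 0, 0, 0.84], [0.35, 15.9, 17, 0, 0, 0, 0.96]]

```text
time_s: 7.03
ee_pos: [0.5647, 0.0606, 0.2851]
eef_rot: [2.847, -1.327, -0.0]
force: [0.4, 0.9, 0.7]
opening: 0.03
gripper_force: 0.0
```

Call:
jog_arm:
  deltas:
    - [[0.35, 0, 0, 0.5, 0, 0, 0.12], [0.35, 0, 0, 1, 0, 0, 0.24], [0.35, 0, 0, 2, 0, 0, 0.36], [0.35, 0, 0, 3, 0, 0, 0.48], [0.35, 0, 0, 4, 0, 0, 0.6], [0.35, 0, 0, 5, 0, 0, 0.72], [0.35, 0, 0, 6, 0, 0, 0.84], [0.35, 0, 0, 7, 0, 0, 0.9]]

```text
time_s: 7.7
ee_pos: [0.5637, 0.0619, 0.2147]
eef_rot: [1.987, -2.433, -0.0]
force: [-0.2, -0.0, -0.4]
opening: 0.0299
gripper_force: 0.0
```

```bash
python3 -c "
from h import *
rel([.5636,.0620,.1545],-1.765)"
```

```text
d_cm [-0.01  0.01  6.02] rv [ 0.    -0.    -0.007] now [0.5637 0.0619 0.2147] yaw [ 1.772 -0.     3.141] F [-0.17 -0.03 -0.43] M [-0.007  0.02   0.003] op 0.0299 t 7.7 q [ 0.46 -0.05 -0.03  0.   -1.59 -0.66]
```

Call:
jog_arm:
  deltas:
    - [[0.35, 0, 0, 2.5, 0, 0, 0], [0.35, 0, 0, 4.5, 0, 0, 0], [0.35, 0, 0, 5.8, 0, 0, 0], [0.35, 0, 0, 6, 0, 0, 0], [0, 0, 0, 6, 0, 0, 0], [0, 0, 0, 6, 0, 0, 0], [0, 0, 0, 6, 0, 0, 0], [0, 0, 0, 6, 0, 0, 0]]
  newtons: 20

```text
time_s: 8.37
ee_pos: [0.5641, 0.0628, 0.1566]
eef_rot: [-1.995, 2.425, -0.001]
force: [-0.2, 0.7, -0.7]
opening: 0.0119
gripper_force: 25.6
```

```bash
python3 -c "
from h import *
rel([.5636,.0620,.1545],-1.765)"
```

```text
d_cm [0.09 0.03 0.21] rv [-0.002  0.001  0.   ] now [0.5641 0.0628 0.1566] yaw [ 1.765e+00  2.000e-03 -3.141e+00] F [-0.23  0.69 -0.73] M [ 0.004 -0.057  0.048] op 0.0119 t 8.37 q [ 0.46 -0.04 -0.13  0.   -1.48 -0.66]
```

Call:
jog_arm:
  deltas:
    - [[0, 0, 0, 0, 0, 0, -0.07], [0, 0, 0, 0, 0, 0, -0.14], [0, 0, 0, 0, 0, 0, -0.21], [0, 0, 0, 0, 0, 0, -0.28], [0, 0, 0, 0, 0, 0, -0.35], [0, 0, 0, 0, 0, 0, -0.4], [0, 0, 0, -0.2, 0, 0, -0.4], [0, 0, 0, -0.2, 0, 0, -0.4]]

```text
time_s: 9.03
ee_pos: [0.5637, 0.0628, 0.1579]
eef_rot: [-2.436, 1.983, -0.0]
force: [-0.0, 0.6, -1.1]
opening: 0.0126
gripper_force: 25.6
```

```bash
python3 -c "
from h import *
rel([.5636,.0620,.1545],-1.765)"
```

```text
d_cm [0.08 0.03 0.34] rv [-0.     0.     0.399] now [0.5637 0.0628 0.1579] yaw [ 1.366  0.    -3.141] F [-0.    0.61 -1.1 ] M [-0.001  0.014  0.045] op 0.0126 t 9.03 q [ 0.46 -0.04 -0.13 -0.   -1.48 -0.26]
```

Call:
jog_arm:
  deltas:
    - [[0, 0, 0, -0.05, 0, 0, -0.03], [0, 0, 0, -0.1, 0, 0, -0.06], [0, 0, 0, -0.15, 0, 0, -0.08], [0, 0, 0, -0.2, 0, 0, -0.1], [0, 0, 0, -0.2, 0, 0, -0.1], [0, 0, 0, -0.2, 0, 0, -0.1], [0, 0, 0, -0.2, 0, 0, -0.1], [0, 0, 0, -0.2, 0, 0, -0.1]]

```text
time_s: 9.7
ee_pos: [0.563, 0.0626, 0.1584]
eef_rot: [2.532, -1.857, -0.002]
force: [-2.3, -0.5, -8.0]
opening: 0.0123
gripper_force: 24.6
```

```bash
python3 -c "
from h import *
rel([.5636,.0620,.1545],-1.765)"
```

```text
d_cm [ 0.08 -0.04  0.39] rv [ 0.002 -0.     0.5  ] now [0.563  0.0626 0.1584] yaw [ 1.265e+00 -2.000e-03  3.141e+00] F [-2.29 -0.52 -8.05] M [-0.184  0.647 -0.024] op 0.0123 t 9.7 q [ 0.46 -0.04 -0.13 -0.   -1.49 -0.16]
```

Call:
jog_arm:
  deltas:
    - [[0, 0, 0, 0.05, 0, 0, -0.03], [0, 0, 0, 0.05, 0, 0, -0.06], [0, 0, 0, 0.05, 0, 0, -0.09], [0, 0, 0, 0.05, 0, 0, -0.12], [0, 0, 0, 0.05, 0, 0, -0.14], [0, 0, 0, 0.05, 0, 0, -0.15], [0, 0, 0, 0.05, 0, 0, -0.15], [0, 0, 0, 0.05, 0, 0, -0.15]]

```text
time_s: 10.37
ee_pos: [0.5634, 0.0627, 0.1585]
eef_rot: [2.665, -1.662, -0.001]
force: [-2.2, -0.6, -7.7]
opening: 0.0122
gripper_force: 24.7
```

```bash
python3 -c "
from h import *
rel([.5636,.0620,.1545],-1.765)"
```

```text
d_cm [0.07 0.01 0.4 ] rv [ 0.001 -0.     0.65 ] now [0.5634 0.0627 0.1585] yaw [ 1.115e+00 -1.000e-03  3.141e+00] F [-2.15 -0.64 -7.69] M [-0.179  0.68  -0.075] op 0.0122 t 10.37 q [ 0.46 -0.04 -0.13 -0.   -1.48 -0.01]
```

Call:
jog_arm:
  deltas:
    - [[0, 0, 0, 0, 0, 0, -0.03], [0, 0, 0, 0, 0, 0, -0.06], [0, 0, 0, 0, 0, 0, -0.09], [0, 0, 0, 0, 0, 0, -0.12], [0, 0, 0, 0, 0, 0, -0.14], [0, 0, 0, 0, 0, 0, -0.15], [0, 0, 0, 0, 0, 0, -0.15], [0, 0, 0, 0, 0, 0, -0.15]]

```text
time_s: 11.03
ee_pos: [0.5636, 0.0627, 0.1586]
eef_rot: [2.782, -1.458, -0.0]
force: [-1.3, -0.5, -8.2]
opening: 0.0121
gripper_force: 24.6
```

Call:
jog_arm:
  deltas:
    - [[0, 0, 0, 0, 0, 0, -0.03], [0, 0, 0, 0, 0, 0, -0.06], [0, 0, 0, 0, 0, 0, -0.09], [0, 0, 0, 0, 0, 0, -0.12], [0, 0, 0, 0, 0, 0, -0.14], [0, 0, 0, 0, 0, 0, -0.15], [0, 0, 0, 0, 0, 0, -0.15], [0, 0, 0, 0, 0, 0, -0.15]]

```text
time_s: 11.7
ee_pos: [0.5636, 0.0626, 0.1588]
eef_rot: [2.884, -1.246, -0.0]
force: [-1.9, -0.7, -9.3]
opening: 0.0124
gripper_force: 24.7
```

Call:
jog_arm:
  deltas:
    - [[0, 0, 0, 0.04, 0, 0, -0.03], [0, 0, 0, 0.04, 0, 0, -0.06], [0, 0, 0, 0.04, 0, 0, -0.09], [0, 0, 0, 0.04, 0, 0, -0.12], [0, 0, 0, 0.04, 0, 0, -0.14], [0, 0, 0, 0.04, 0, 0, -0.15], [0, 0, 0, 0.04, 0, 0, -0.15], [0, 0, 0, 0.04, 0, 0, -0.15]]

```text
time_s: 12.37
ee_pos: [0.5639, 0.0628, 0.1588]
eef_rot: [-2.969, 1.026, -0.001]
force: [-0.5, -0.1, -6.9]
opening: 0.0121
gripper_force: 24.9
```

```bash
python3 -c "
from h import *
rel([.5636,.0620,.1545],-1.765)"
```

```text
d_cm [0.03 0.08 0.43] rv [-1.0e-03 -0.0e+00  1.1e+00] now [0.5639 0.0628 0.1588] yaw [ 6.650e-01  1.000e-03 -3.141e+00] F [-0.47 -0.15 -6.91] M [-0.034  0.128 -0.046] op 0.0121 t 12.37 q [ 0.46 -0.04 -0.13  0.   -1.48  0.44]
```

Moment about z is small, so it still turns freely. Continuing.

Call:
jog_arm:
  deltas:
    - [[0, 0, 0, 0, 0, 0, -0.03], [0, 0, 0, 0, 0, 0, -0.06], [0, 0, 0, 0, 0, 0, -0.09], [0, 0, 0, 0, 0, 0, -0.12], [0, 0, 0, 0, 0, 0, -0.14], [0, 0, 0, 0, 0, 0, -0.15], [0, 0, 0, 0, 0, 0, -0.15], [0, 0, 0, 0, 0, 0, -0.15]]

```text
time_s: 13.03
ee_pos: [0.5639, 0.0627, 0.1589]
eef_rot: [-3.038, 0.801, -0.002]
force: [-0.7, 0.3, -4.7]
opening: 0.0125
gripper_force: 25.2
```

Call:
jog_arm:
  deltas:
    - [[0, 0, 0, -0.05, 0, 0, -0.03], [0, 0, 0, -0.05, 0, 0, -0.06], [0, 0, 0, -0.05, 0, 0, -0.09], [0, 0, 0, -0.05, 0, 0, -0.1], [0, 0, 0, -0.05, 0, 0, -0.1], [0, 0, 0, -0.05, 0, 0, -0.1], [0, 0, 0, -0.05, 0, 0, -0.1], [0, 0, 0, -0.05, 0, 0, -0.1]]

```text
time_s: 13.7
ee_pos: [0.5637, 0.0626, 0.1591]
eef_rot: [3.074, -0.648, 0.0]
force: [-0.4, -0.2, -3.8]
opening: 0.0124
gripper_force: 25.2
```

```bash
python3 -c "
from h import *
rel([.5636,.0620,.1545],-1.765)"
```

```text
d_cm [0.02 0.06 0.46] rv [-0.   -0.    1.35] now [0.5637 0.0626 0.1591] yaw [0.415 0.    3.141] F [-0.37 -0.2  -3.8 ] M [-0.426  0.178 -0.042] op 0.0124 t 13.7 q [ 0.46 -0.04 -0.13  0.   -1.48  0.69]
```

Call:
jog_arm:
  deltas:
    - [[0, 0, 0, -0.05, 0, 0, 0], [0, 0, 0, -0.1, 0, 0, 0], [0, 0, 0, -0.1, 0, 0, -0.02], [0, 0, 0, -0.1, 0, 0, -0.04], [0, 0, 0, -0.1, 0, 0, -0.05], [0, 0, 0, -0.1, 0, 0, -0.05], [0, 0, 0, -0.1, 0, 0, -0.05], [0, 0, 0, -0.1, 0, 0, -0.05]]

```text
time_s: 14.37
ee_pos: [0.5634, 0.0624, 0.1596]
eef_rot: [3.089, -0.57, -0.001]
force: [0.2, -3.6, -8.5]
opening: 0.0125
gripper_force: 24.7
```

Call:
jog_arm:
  deltas:
    - [[0, 0, 0, 0, 0, 0, -0.03], [0, 0, 0, 0, 0, 0, -0.06], [0, 0, 0, 0, 0, 0, -0.09], [0, 0, 0, 0, 0, 0, -0.1], [0, 0, 0, 0, 0, 0, -0.1], [0, 0, 0, 0, 0, 0, -0.1], [0, 0, 0, 0, 0, 0, -0.1], [0, 0, 0, 0, 0, 0, -0.1]]
  newtons: 35

```text
time_s: 15.03
ee_pos: [0.564, 0.063, 0.1606]
eef_rot: [-3.113, 0.415, -0.002]
force: [0.1, -0.4, -0.8]
opening: 0.012
gripper_force: 39.3
```

```bash
python3 -c "
from h import *
rel([.5636,.0620,.1545],-1.765)"
```

```text
d_cm [-0.01  0.11  0.61] rv [-0.002 -0.     1.5  ] now [0.564  0.063  0.1606] yaw [ 2.650e-01  1.000e-03 -3.141e+00] F [ 0.07 -0.43 -0.85] M [-0.131  0.107  0.001] op 0.012 t 15.03 q [ 0.46 -0.04 -0.13  0.   -1.49  0.84]
```

Force fell to the cap's weight and z popped up: that's the gap. Now a careful lift.

Call:
jog_arm:
  deltas:
    - [[0, 0, 0, -0.05, 0, 0, -0.02], [0, 0, 0, -0.1, 0, 0, -0.04], [0, 0, 0, -0.15, 0, 0, -0.04], [0, 0, 0, -0.2, 0, 0, -0.04], [0, 0, 0, -0.25, 0, 0, -0.04], [0, 0, 0, -0.3, 0, 0, -0.04], [0, 0, 0, -0.3, 0, 0, -0.04], [0, 0, 0, -0.3, 0, 0, -0.04]]

```text
time_s: 15.7
ee_pos: [0.5636, 0.0627, 0.163]
eef_rot: [3.122, -0.352, 0.0]
force: [-0.6, -0.1, -0.8]
opening: 0.0118
gripper_force: 39.3
```

Call:
jog_arm:
  deltas:
    - [[0, 0, 0, -0.2, 0, 0, 0], [0, 0, 0, -0.5, 0, 0, 0], [0, 0, 0, -1, 0, 0, 0], [0, 0, 0, -2, 0, 0, 0], [0, 0, 0, -3.5, 0, 0, 0], [0, 0, 0, -5, 0, 0, 0], [0, 0, 0, -6.5, 0, 0, 0], [0, 0, 0, -8, 0, 0, 0]]

```text
time_s: 16.37
ee_pos: [0.5637, 0.0626, 0.2449]
eef_rot: [-3.122, 0.352, -0.002]
force: [0.5, 0.3, -1.1]
opening: 0.0119
gripper_force: 39.3
```

```bash
python3 - <<'E'
from h import *
s=eyes.camera('side')
q=pts(s);hsv=cv2.cvtColor(s["pixels"],cv2.COLOR_RGB2HSV)
red=(((hsv[...,0]<8)|(hsv[...,0]>172))&(hsv[...,1]>110))
q=pts(s,red);q=q[(np.hypot(*(q[:,:2]-c).T)<.05)&(q[:,2]>.12)]; print(len(q),q.min(0),q.max(0))
# dish x axis -15.6deg -> .272 rad below; tool yaw options
for y in(-.272,): rel([.479,-.3055,.12],y)
cv2.imwrite('pics/e.png',cv2.resize(s['pixels'][90:240,170:340,::-1],None,fx=3,fy=3))
E
```

```text
223 [0.53756626 0.03398152 0.22600077] [0.58765065 0.07606392 0.25835549]
d_cm [-0.22 37.8  12.78] rv [-0.002 -0.006  0.047] now [0.5647 0.0624 0.2486] yaw [ 0.225  0.006 -3.141] F [-0.59 -0.19  2.42] M [-0.065  0.147  0.02 ] op 0.0115 t 16.42 q [ 0.46 -0.05  0.03  0.   -1.64  0.88]
```

View pics/e.png

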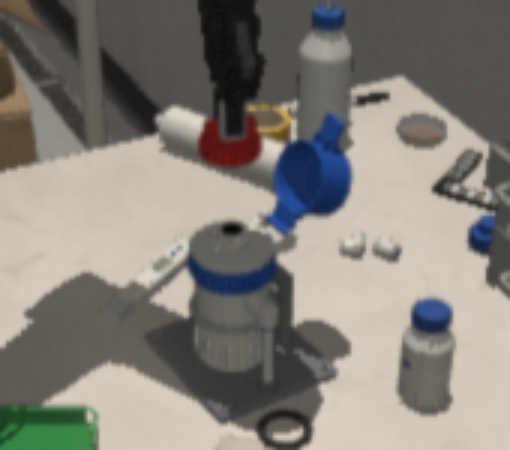

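Call:
jog_arm:
  deltas:
    - [[0, 0, 1, 0, 0, 0, 0], [0, 0, 3, 0, 0, 0, 0], [0, 0, 6, 0, 0, 0, 0.01], [0, 0, 9, 0, 0, 0, 0.02], [0, 0, 12, 0, 0, 0, 0.03], [0, 0, 15, 0.5, 0, 0, 0.04], [0, 0, 18, 1.5, 0, 0, 0.047], [0, -0.1, 21, 2.5, 0, 0, 0.047]]

```text
time_s: 17.08
ee_pos: [0.515, -0.1435, 0.2175]
eef_rot: [-3.112, 0.426, -0.001]
force: [0.2, -0.1, -1.1]
opening: 0.012
gripper_force: 39.3
```

Call:
jog_arm:
  deltas:
    - [[0, 0, 3, 1.5, 0, 0, 0], [0, 0, 6, 3, 0, 0, 0], [0, 0, 9, 4.5, 0, 0, 0], [0, 0, 12, 6, 0, 0, 0], [0, 0, 14.5, 7.5, 0, 0, 0], [0, 0, 16, 8.5, 0, 0, 0], [0, 0, 16.5, 9, 0, 0, 0], [0, 0, 16.5, 9, 0, 0, 0]]

```text
time_s: 17.75
ee_pos: [0.4699, -0.3016, 0.126]
eef_rot: [-3.112, 0.429, 0.005]
force: [-0.8, 1.1, -1.0]
opening: 0.0118
gripper_force: 39.3
```

```bash
python3 - <<'E'
from h import *
s=eyes.camera('side')
rel([.479,-.3055,.030],-.272)
r=eyes.masks_of(s,"dish")[:3]
for k in r:
    q=pts(s,k["mask"]);print(k["score"],k["box"],cv2.minAreaRect(q[q[:,2]<.03][:,:2].astype(np.float32)*1000))
hsv=cv2.cvtColor(s["pixels"],cv2.COLOR_RGB2HSV)
red=(((hsv[...,0]<8)|(hsv[...,0]>172))&(hsv[...,1]>110))
e=env.sense()["ee_pos"]
q=pts(s,red);q=q[np.hypot(*(q[:,:2]-e[:2]).T)<.05]; print(len(q),np.percentile(q,[0,2,50,98,100],axis=0).round(4))
cv2.imwrite('pics/f.png',cv2.resize(s['pixels'][220:370,210:390,::-1],None,fx=3,fy=3))
E
```

```text
d_cm [0.93 0.21 9.73] rv [ 0.     0.001 -0.001] now [ 0.4708 -0.301   0.1273] yaw [ 2.730e-01 -1.000e-03 -3.141e+00] F [0.48 0.22 0.45] M [ 0.054 -0.04   0.015] op 0.0121 t 17.8 q [-0.21 -0.06 -0.2  -0.   -1.43  1.51]
0.92 [165.3, 291.1, 207.0, 314.9] ((299.8224182128906, -162.15565490722656), (66.58203887939453, 86.85910034179688), 79.71334838867188)
0.81 [310.7, 251.8, 366.9, 296.5] ((655.003173828125, -248.0928955078125), (143.96908569335938, 80.88225555419922), 13.625737190246582)
0.77 [255.4, 297.0, 322.5, 338.1] ((487.18548583984375, -297.7812805175781), (100.9246597290039, 138.7368927001953), 75.16560363769531)
355 [[ 0.4448 -0.3392  0.1089]
 [ 0.4455 -0.3277  0.1111]
 [ 0.4596 -0.3132  0.1213]
 [ 0.4889 -0.2828  0.1394]
 [ 0.4919 -0.2763  0.1754]]
```

View pics/f.png

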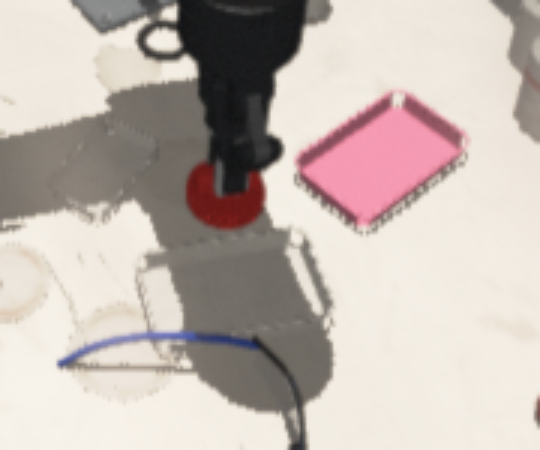

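Call:
jog_arm:
  deltas:
    - [[0, 0.9, 0.2, 1, 0, 0, 0], [0, 0.9, 0.2, 2.5, 0, 0, 0], [0, 0.9, 0.2, 4, 0, 0, 0], [0, 0.9, 0.2, 5.5, 0, 0, 0], [0, 0.9, 0.2, 7, 0, 0, 0], [0, 0.9, 0.2, 8, 0, 0, 0], [0, 0.9, 0.2, 8.8, 0, 0, 0], [0, 0.9, 0.2, 9.3, 0, 0, 0]]

```text
time_s: 18.52
ee_pos: [0.48, -0.3045, 0.0347]
eef_rot: [3.113, -0.424, 0.0]
force: [-0.1, -0.4, -0.5]
opening: 0.0114
gripper_force: 39.3
```

Call:
jog_arm:
  deltas:
    - [[0, 0, 0, 0.1, 0, 0, 0], [0, 0, 0, 0.2, 0, 0, 0], [0, 0, 0, 0.3, 0, 0, 0], [0, 0, 0, 0.4, 0, 0, 0], [0, 0, 0, 0.5, 0, 0, 0], [0, 0, 0, 0.6, 0, 0, 0], [0, 0, 0, 0.6, 0, 0, 0], [0, 0, 0, 0.6, 0, 0, 0]]

```text
time_s: 19.18
ee_pos: [0.4796, -0.3051, 0.029]
eef_rot: [3.113, -0.426, 0.0]
force: [-0.5, 0.6, -1.2]
opening: 0.012
gripper_force: 39.3
```

```bash
python3 -c "
from h import *
rel([.4795,-.3055,.023],-.272)"
```

```text
d_cm [-0.    0.04  0.6 ] rv [ 0. -0.  0.] now [ 0.4796 -0.3051  0.029 ] yaw [ 0.272 -0.     3.142] F [-0.53  0.62 -1.16] M [0.007 0.024 0.067] op 0.012 t 19.18 q [-0.21  0.03 -0.3   0.   -1.24  1.51]
```

Call:
jog_arm:
  deltas:
    - [[0, 0, 0, 0.1, 0, 0, 0], [0, 0, 0, 0.2, 0, 0, 0], [0, 0, 0, 0.3, 0, 0, 0], [0, 0, 0, 0.4, 0, 0, 0], [0, 0, 0, 0.5, 0, 0, 0], [0, 0, 0, 0.6, 0, 0, 0], [0, 0, 0, 0.65, 0, 0, 0], [0, 0, 0, 0.65, 0, 0, 0]]

```text
time_s: 19.85
ee_pos: [0.4796, -0.3051, 0.0223]
eef_rot: [3.113, -0.426, -0.0]
force: [-1.0, -0.0, -0.6]
opening: 0.0118
gripper_force: 39.3
```

Call:
jog_arm:
  deltas:
    - [[0, 0, 0, 0.05, 0, 0, 0], [0, 0, 0, 0.1, 0, 0, 0], [0, 0, 0, 0.15, 0, 0, 0], [0, 0, 0, 0.2, 0, 0, 0], [0, 0, 0, 0.2, 0, 0, 0], [0, 0, 0, 0.2, 0, 0, 0], [0, 0, 0, 0.2, 0, 0, 0], [0, 0, 0, 0.2, 0, 0, 0]]

```text
time_s: 20.52
ee_pos: [0.4797, -0.3051, 0.0207]
eef_rot: [3.112, -0.426, 0.0]
force: [-1.2, 0.9, 1.6]
opening: 0.0119
gripper_force: 39.6
```

Call:
jog_arm:
  deltas:
    - [[0, 0, 0, 0.03, 0, 0, 0], [0.1, 0, 0, 0.03, 0, 0, 0], [0.2, 0, 0, 0.03, 0, 0, 0], [0.35, 0, 0, 0.03, 0, 0, 0], [0.35, 0, 0, 0.03, 0, 0, 0], [0.35, 0, 0, 0.03, 0, 0, 0], [0.35, 0, 0, -1, 0, 0, 0], [0.35, 0, 0, -3, 0, 0, 0]]

```text
time_s: 21.18
ee_pos: [0.4781, -0.3045, 0.0485]
eef_rot: [-3.111, 0.426, 0.008]
force: [-0.2, 0.9, 0.3]
opening: 0.0299
gripper_force: 0.0
```

Call:
jog_arm:
  deltas:
    - [[0.35, 0, 0, -4, 0, 0, 0], [0.35, 0, 0, -8, 0, 0, 0], [0.35, 0, 0, -12, 0, 0, 0], [0.35, 0, -4, -14, 0, 0, 0], [0.35, 0, -8, -14, 0, 0, 0], [0.35, 0, -12, -14, 0, 0, 0], [0.35, 0, -15, -14, 0, 0, 0], [0.35, 0, -15, -14, 0, 0, 0]]

```text
time_s: 21.85
ee_pos: [0.5211, -0.1564, 0.1914]
eef_rot: [-3.112, 0.419, -0.002]
force: [0.2, -0.5, -0.0]
opening: 0.0296
gripper_force: 0.0
```

```bash
python3 - <<'E'
from h import *
s=eyes.camera('side');t=eyes.camera('top')
for p in(s,t):
    hsv=cv2.cvtColor(p["pixels"],cv2.COLOR_RGB2HSV)
    red=(((hsv[...,0]<8)|(hsv[...,0]>172))&(hsv[...,1]>110))
    q=pts(p,red);q=q[np.hypot(*(q[:,:2]-[.479,-.305]).T)<.07]; print(len(q),np.percentile(q,[2,50,98],axis=0).round(4).tolist(),cv2.minEnclosingCircle(q[:,:2].astype(np.float32)*1000))
    for k in eyes.masks_of(p,"dish"):
        q=pts(p,k["mask"]);m=cv2.minAreaRect(q[q[:,2]<.03][:,:2].astype(np.float32)*1000)
        if abs(m[0][1]+305)<30: print(k["score"],m)
cv2.imwrite('pics/g.png',np.hstack([cv2.resize(s['pixels'][240:360,230:350,::-1],(390,390)),cv2.resize(t['pixels'][150:240,205:385,::-1],None,fx=2.2,fy=390/90)]))
E
```

```text
456 [[0.4564, -0.3303, 0.0062], [0.4773, -0.3118, 0.017], [0.5007, -0.2803, 0.0337]] ((483.28302001953125, -300.2010803222656), 32.36104202270508)
0.7 ((480.9146728515625, -306.34417724609375), (83.11714172363281, 131.47091674804688), 75.76762390136719)
105 [[0.455, -0.3288, 0.0118], [0.47, -0.3028, 0.017], [0.4793, -0.2827, 0.0347]] ((478.0112609863281, -303.9747009277344), 25.604719161987305)
0.67 ((459.00274658203125, -302.7890930175781), (86.14352416992188, 91.57694244384766), 75.3770980834961)
```

View pics/g.png

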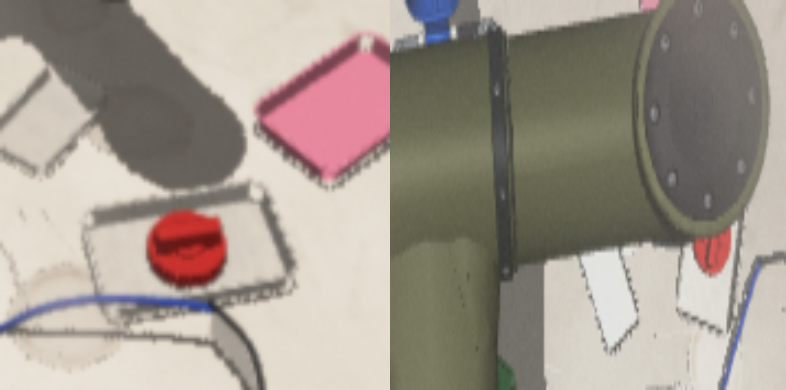

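The cap lies flat, wing up, in the centre of the steel dish (side crop ~(187,248)), with its flat top at z = 17 mm. The arm is clear, so I'm handing in.

```bash
python3 -c "
from h import *
print(env.close_job())"
```

```text
the job is handed in; nothing more can be done
None
```

I flipped the cover fully back, unscrewed and lifted off the cap, and set it flat, wing up, in the steel dish; the job was handed in at about 22 s of robot time, and the hand-in returned no verdict.

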